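# Build up the high-current terminal on the battery test bench

## Robot

A 6-joint arm with a two-finger parallel gripper is mounted at the origin on the work surface. World frame = base frame: x ahead of the robot, y to its left, z up, the work surface at z = 0. Lengths are in m, angles in rad, forces in N, time in s.
With the tool pointing down it reaches from about 0.275 to 0.75 m from the base axis. Payload 10.2 kg.
Tool frame: the origin (TCP) lies at the very end of the fingers, on their centre line; the grasp point (between the pads) lies 19 mm behind it; z points along the fingers, y is the line along which they close (so a half turn about z gives the same grasp; the last joint's range is limited). The gripper opens to 88 mm and grips with 3 to 60 N. Pads are 18 mm wide; open, the fingers measure 123 mm over their backs; the gripper's body (75 mm by 187 mm) begins 45 mm behind the grasp point.
Start: joints at [1.038, 0.313, 1.498, -0, 1.331, -0.223], TCP at [0.16, 0.5, 0.239] pointing down, gripper open.
Joint ranges: [-2.94, 2.94], [-0.97, 2.17], [0.19, 2.56], [-1.23, 4.37], [0.02, 3.11], [-2.88, 2.88]. Speed limits (rad/s): [2.39, 2.39, 3.01, 3.14, 3.14, 3.14].

## Interface

Orientations are given as [roll, pitch, yaw] about the fixed x, y, z axes, in that order (R = Rz(yaw) Ry(pitch) Rx(roll)).
In Python, from cell import robot gives the robot as it stands.
- The arm moves only by the tool drive_tool, never from a script. Its argument "moves" is a list of rows, each a list of 7 numbers: the shift along the tool's x, y, z in m, then the turn, a rotation vector about the tool's x, y, z in rad, then the opening, from 0 (shut) to 1 (fully open). A call has 1 to 8 rows; each row is the pose to reach, as a shift and turn from the pose commanded when the call began, along the tool's axes at that moment; what a row does not reach only later rows make up. A row lasts 1/10 s, in which the tool goes at most 50 mm and 8.59 degrees, less where a joint would pass 70% of its speed; a pose out of reach is approached as far as the arm can. A call with a gripper value outside its range is refused whole. The fingers move at their own pace and stop on an object; the grip force is fixed at half the most. Time passes only in rows, so rows that repeat a pose let the fingers close. It gives the time, the measured TCP pose, the force, the opening and the grip force at its end, in the units of the state.
- robot.state(): the state, without advancing time (a new reading comes with each control period).
- robot.snapshot(name): name is "side" or "top" or "wrist"; returns the picture (400x640x3 uint8, red, green, blue); there is no depth.
- robot.calibration(name): a dict with "mtx" (3x3 intrinsics, pixels), "k1" (the pictures are not rectified: a ray, as slopes to the right and down, at radius r is drawn at 1 + k1 r^2 times it, then the intrinsics apply), "extrinsics" (4x4, takes a point from camera to world coordinates). Camera axes: x right, y down, z forward; pixel columns grow to the right and rows downward; lengths in m; the calibration is good to about 2 mm. A picture is of the moment at which its call begins: read the wrist's pose just before it. calibration takes no time and is no camera call; for the wrist camera it gives the pose at the moment of the call.
- robot.job_done(): hands the job in; it is judged then, once.
The state is a dict: "time": time; "joint_pos": joint angles; "joint_velocities": joint speeds; "joint_efforts": joint torques, N m; "ee_pos": TCP position; "tcp_rot": TCP orientation; "contact_force": force on the tool from outside, world axes, zero at the start; "torque": the same for the moment, N m; "width": finger opening in m; "finger_force": force on a finger pad.
Only numpy, scipy, OpenCV 4.12 (cv2) and the standard library are available. Lean on these libraries where they do the work, as an engineer would, in place of code of your own. Each camera call takes 0.05 s, during which the arm holds its last target. There are 200 camera calls.

## Task

Assemble the terminal: first lay the flat bus link down the post and flat on the black deck, with its long end between the two small pins; then fit the round spacer, then the eared clamp plate, and last the knobbed cap, each fully down on the one below. Lower each piece down the post by hand and let go of it once it is seated, never drop it, and do not shift the fan, bench meter, multimeter or plug standing around.

Things in the scene. Friction and masses are not known exactly. Their poses are not given: they have to be found in the camera images.
- terminal: The fixed terminal base, which does not move: a black deck 190 x 90 x 18 mm, long side along its x. Origin: centre of the deck's underside, on the bench; z up. A steel post 22 mm in diameter and 54 mm tall (tapering to 12 mm over its last 10 mm) stands on the deck 40 mm from the origin towards -x. Two pins, 10 mm in diameter with round tops, 20 mm tall, stand on the deck 60 mm from the origin towards +x, at y = +33 and -33 mm (56 mm clear between them).
- post_foot (a point): Centre of the post's foot, on top of the deck (18 mm above the bench); axes as the terminal's.
- pin_mid (a point): Point midway between the two pins, on top of the deck, 100 mm from the post's axis.
- link: The bus link, loose: a plain rectangular aluminium bar 150 (x) x 50 (y) x 10 mm (z), lying flat, with one through hole 26 mm in diameter 40 mm from its middle towards its -x end. About 0.2 kg. Origin: centre of its underside. Its long plain end (+x) is the one that goes between the pins.
- link_hole (a point): Centre of the link's hole, on its underside.
- link_tail (a point): Point on the link's underside, 60 mm from its middle on the long plain (+x) side, 100 mm from the hole: lies at pin_mid when the link is home.
- spacer: The spacer, loose: a thick grey plastic ring, outside diameter 58, bore 26, 20 mm tall, lying flat. About 0.07 kg. Origin: centre of its underside.
- clamp: The clamp plate, loose: a steel plate 12 mm thick, 56 mm square with a 26 mm bore in the middle and two ears 26 mm wide on its +x and -x sides that make it 100 mm long in x; lying flat. Its free flat sides (y = +28 and -28 mm) are the place to grip. About 0.25 kg. Origin: centre of its underside. May point either way on the post.
- cap: The cap, loose: black plastic, a round skirt 60 mm in diameter and 22 mm tall with a blind bore 26 mm wide and 16 mm deep in its underside, and above it a round knob 36 mm in diameter and 22 mm tall (44 mm in all); standing bore down. About 0.12 kg. Origin: centre of its underside.
- fan: Bystander: a square cooling fan standing on edge, 120 (x) x 38 (y) x 120 mm tall, loose. Origin: centre of its underside.
- meter: Bystander: a grey bench meter box 100 (x) x 140 (y) x 90 mm tall, loose. Origin: centre of its underside.
- multimeter: Bystander: a hand-held multimeter lying flat, 80 (x) x 160 (y) x 40 mm tall over its dial, loose. Origin: centre of its underside.
- plug: Bystander: a metal connector plug lying along its y, 32 x 70 x 32 mm, loose. Origin: on the bench below its middle.
Not all that is in view belongs to the job. Of the things shaped like the spacer, the grey one is meant. What is shaped like the terminal but green is not meant.

How it is judged:
By the outcome, as a careful person would: the job done as asked, in the order asked, and still so for the second after the job is handed in, with the robot touching nothing.
It also fails if it takes over 72 s, if anything falls off the work surface, if the arm or the gripper's body presses on something with over 40 N, if the wrist force passes 120 N, or if a joint passes its speed limit or range.

## Working session

There is one attempt and no reset: what is moved stays moved. The work goes in short steps, Python scripts to look and compute and a tool call to move; the robot and the scene stay as the last step left them, time stands still between calls to the robot, and variables do not carry over. Pictures are saved under pics/ and viewed, at most 10 in all, crops included, and the job is handed in when it is done.

Besides the shell and the picture viewer there is one more tool, called after "Call:" in YAML: its name, and indented under it one key for each argument. drive_tool: Moves the arm, as the interface text tells. Its arguments: {"type":"object","properties":{"moves":{"type":"array"}},"required":["moves"]}

```bash
mkdir -p pics
cat > h.py <<'E'
import numpy as np, cv2
from cell import robot
def snap(n,f=None):
    c=robot.calibration(n); im=robot.snapshot(n)
    if f: cv2.imwrite('pics/'+f,im[:,:,::-1])
    return im,c
def ray(c,uv):
    uv=np.atleast_2d(np.array(uv,float)); M=np.array(c['mtx'])
    d=np.c_[(uv[:,0]-M[0,2])/M[0,0],(uv[:,1]-M[1,2])/M[1,1]]; s=d.copy()
    for _ in range(20): s=d/(1+c['k1']*(s**2).sum(1,keepdims=True))
    E=np.array(c['extrinsics']); return E[:3,3],np.c_[s,np.ones(len(s))]@E[:3,:3].T
def plane(c,uv,z):
    o,d=ray(c,uv); return o+d*((z-o[2])/d[:,2:3])
E
python3 - <<'E'
from h import *
s=robot.state(); print(s['time'],s['ee_pos'],s['tcp_rot'],s['width'])
a,c=snap('top','top.png'); b,d=snap('side','side.png')
for x in (c,d): print(np.round(x['mtx'],1).tolist(),x['k1'],np.round(x['extrinsics'],3).tolist())
E
```

```text
0.0 [0.15996403 0.49977901 0.23815831] [-3.14032084e+00 -2.73791943e-04  2.83177857e+00] 0.08831933536640274
[[376.5, 0.0, 324.9], [0.0, 376.5, 193.2], [0.0, 0.0, 1.0]] -0.03891834989927742 [[0.013, -0.978, 0.208, 0.317], [-1.0, -0.013, -0.001, -0.007], [0.004, -0.208, -0.978, 1.011], [0.0, 0.0, 0.0, 1.0]]
[[458.0, 0.0, 321.8], [0.0, 458.0, 200.6], [0.0, 0.0, 1.0]] -0.11192171144147073 [[0.992, -0.071, 0.103, 0.386], [-0.124, -0.627, 0.769, -0.843], [0.01, -0.775, -0.631, 0.732], [0.0, 0.0, 0.0, 1.0]]
```

View pics/top.png

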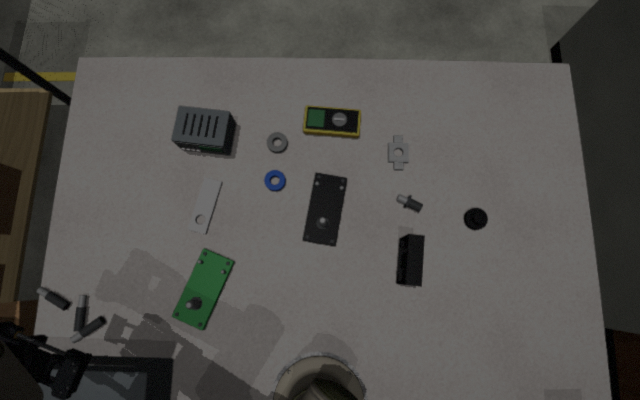

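View pics/side.png

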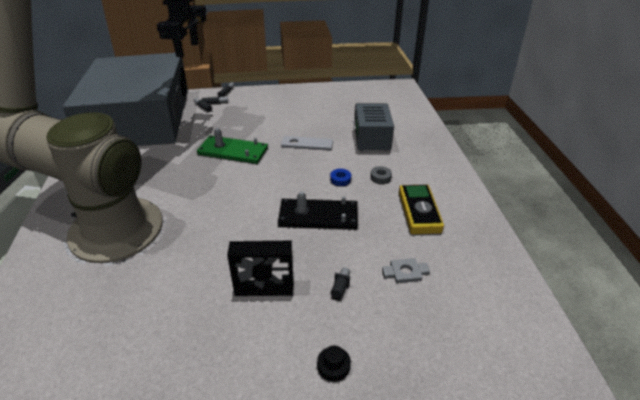

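The top view shows these candidates:
- **Terminal:** black at (326,209); the green one at (205,288) is not meant.
- **Spacer:** grey at (277,142); the blue one at (275,181) is not meant.
- **Link:** (205,207), with its hole at (201,218).
- **Clamp:** (398,152).
- **Cap:** (475,218).
- **Bystanders:** fan (410,260), plug (410,202), multimeter (332,121), meter (205,130).

Next I'll measure them and check the choice in one close crop.

```bash
cat > m.py <<'E'
from h import *
im=cv2.imread('pics/top.png'); c=robot.calibration('top')
hsv=cv2.cvtColor(im,cv2.COLOR_BGR2HSV); g=cv2.cvtColor(im,cv2.COLOR_BGR2GRAY)
def big(m,roi):
    x0,y0,x1,y1=roi; k=np.zeros_like(g); k[y0:y1,x0:x1]=m[y0:y1,x0:x1].astype(np.uint8)*255
    cs,_=cv2.findContours(k,cv2.RETR_EXTERNAL,cv2.CHAIN_APPROX_NONE); return max(cs,key=cv2.contourArea)
bg=cv2.medianBlur(g,101)
def rep(n,m,roi,z):
    q=big(m,roi); P=plane(c,q.reshape(-1,2),z)[:,:2]; r=cv2.minAreaRect((P*1000).astype(np.float32))
    print(n,[np.round(v,1) for v in r], 'px',np.round(q.reshape(-1,2).mean(0)))
diff=g.astype(int)-bg
rep('term',g<60,(295,165,355,250),.018)
rep('link',diff>12,(180,170,230,240),.010)
rep('spacer',diff<-18,(262,128,292,158),.02)
rep('clamp',abs(diff)>12,(380,130,415,175),.012)
rep('cap',g<60,(458,200,495,235),.022)
for n,p,z in (('post top',(322,222),.072),('pinA',(318,182),.038),('pinB',(342,184),.038),('linkhole',(201,218),.01),('fan',(410,260),.1),('plug',(410,202),.03)): print(n,np.round(plane(c,p,z),3))
cv2.imwrite('pics/crop.png',cv2.resize(im[95:255,180:500],None,fx=2.5,fy=2.5,interpolation=cv2.INTER_CUBIC))
E
python3 m.py
```

```text
term [array([486.5,  -8.6]), array([ 89.1, 189.4]), np.float64(80.3)] px [325. 209.]Traceback (most recent call last):
  File "m.py", line 13, in <module>
    rep('link',diff>12,(180,170,230,240),.010)
    ~~~^^^^^^^^^^^^^^^^^^^^^^^^^^^^^^^^^^^^^^^
  File "m.py", line 9, in rep
    q=big(m,roi); P=plane(c,q.reshape(-1,2),z)[:,:2]; r=cv2.minAreaRect((P*1000).astype(np.float32))
  File "m.py", line 6, in big
    cs,_=cv2.findContours(k,cv2.RETR_EXTERNAL,cv2.CHAIN_APPROX_NONE); return max(cs,key=cv2.contourArea)
                                                                             ~~~^^^^^^^^^^^^^^^^^^^^^^^^
ValueError: max() iterable argument is empty
```

```bash
python3 - <<'E'
s=open('m.py').read()
s=s.replace("rep('link',diff>12,","b=im.astype(int);wb=b[:,:,0]-b[:,:,2]\nprint('wb link',im[195,207],'table',im[190,190],'clamp',im[145,394],im[150,375],'spacer',im[135,277])\nrep('link',wb>-3,").replace("rep('clamp',abs(diff)>12","rep('clamp',(wb>-3)|(diff<-25)")
s=s.replace("for n,p,z","cv2.imwrite('pics/crop.png',cv2.resize(im[95:255,180:500],None,fx=2.5,fy=2.5,interpolation=cv2.INTER_CUBIC))\nfor n,p,z",1)
open('m.py','w').write(s)
E
python3 m.py
```

```text
term [array([486.5,  -8.6]), array([ 89.1, 189.4]), np.float64(80.3)] px [325. 209.]
wb link [109 109 110] table [100 102 105] clamp [94 94 93] [101 103 107] spacer [73 72 73]
link [array([495. , 316.2]), array([ 52.6, 153.3]), np.float64(76.8)] px [205. 205.]
spacer [array([669.2, 126. ]), array([61.3, 58.3]), np.float64(47.8)] px [277. 143.]
clamp [array([ 647.2, -209.9]), array([ 56.2, 104.8]), np.float64(88.0)] px [398. 152.]
cap [array([ 463.8, -410.7]), array([56.6, 63.3]), np.float64(0.6)] px [475. 219.]
post top [[ 0.443 -0.002  0.072]]
pinA [[0.554 0.011 0.038]]
pinB [[ 0.55  -0.053  0.038]]
linkhole [[0.457 0.324 0.01 ]]
fan [[ 0.35  -0.214  0.1  ]]
plug [[ 0.505 -0.235  0.03 ]]
```

View pics/crop.png

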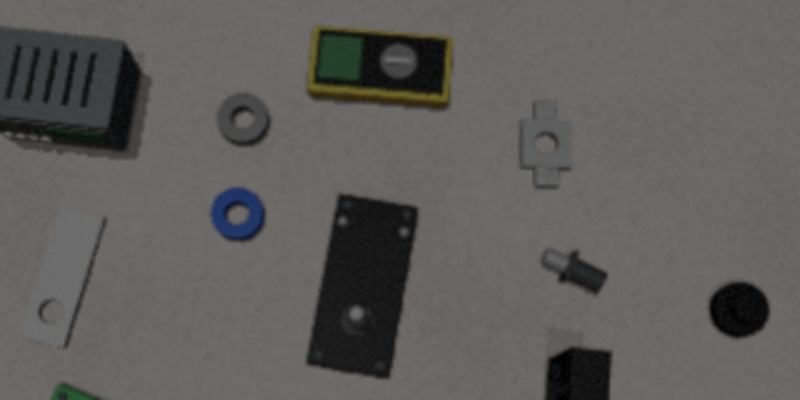

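The crop confirms the choice: the plain grey ring, the black deck with its post at crop (355,315), the link with its hole at (50,310), the eared plate at (545,142) and the knobbed cap at (738,308). All measured sizes agree with the given ones. Now I'll move to hover over the link.

```bash
cat >> h.py <<'E'
from scipy.spatial.transform import Rotation as R
def go(x,y,z,psi):
    "move row from the present pose to a down-pointing TCP at x,y,z with tool yaw psi deg"
    s=robot.state(); T=R.from_euler('xyz',s['tcp_rot']); G=R.from_euler('xyz',[np.pi,0,np.radians(psi)])
    print('row',np.round(T.inv().apply(np.array([x,y,z])-s['ee_pos']),4),np.round((T.inv()*G).as_rotvec(),4),
      'at',np.round(s['ee_pos'],4),'yaw',round(np.degrees(s['tcp_rot'][2]),2),'t',round(s['time'],2),'w',round(s['width'],4),'F',np.round(s['contact_force'],1))
E
python3 -c "
from h import *
go(.495,.316,.2,166.8)"
```

```text
row [-0.3751 -0.0729  0.0382] [-0.0011 -0.0003 -0.0794] at [0.16   0.4998 0.2382] yaw 162.25 t 0.1 w 0.0881 F [-0.2  0.2  0.2]
```

Call:
drive_tool:
  moves:
    - [-0.375, -0.073, 0.038, 0, 0, -0.08, 1]
    - [-0.375, -0.073, 0.038, 0, 0, -0.08, 1]
    - [-0.375, -0.073, 0.038, 0, 0, -0.08, 1]
    - [-0.375, -0.073, 0.038, 0, 0, -0.08, 1]
    - [-0.375, -0.073, 0.038, 0, 0, -0.08, 1]
    - [-0.375, -0.073, 0.038, 0, 0, -0.08, 1]
    - [-0.375, -0.073, 0.038, 0, 0, -0.08, 1]
    - [-0.375, -0.073, 0.038, 0, 0, -0.08, 1]

```text
time: 0.9
ee_pos: [0.4972, 0.3141, 0.1998]
tcp_rot: [-3.141, -0.001, 2.91]
contact_force: [-0.5, 1.5, 0.6]
width: 0.0879
finger_force: 0.0
```

Run:
```python
from h import *
go(.495,.316,.2,166.8)
im,c=snap('wrist','w1.png'); print(np.round(c['extrinsics'],3).tolist(),np.round(c['mtx'],1).tolist(),c['k1'])
```

```text
row [ 0.0026  0.0014 -0.0002] [-0.0008 -0.0006 -0.0013] at [0.4972 0.3141 0.1998] yaw 166.73 t 0.9 w 0.0879 F [-0.5  1.5  0.6]
[[0.229, 0.941, 0.25, 0.434], [0.973, -0.221, -0.058, 0.329], [0.0, 0.257, -0.966, 0.346], [0.0, 0.0, 0.0, 1.0]] [[351.0, 0.0, 330.1], [0.0, 351.0, 197.6], [0.0, 0.0, 1.0]] -0.007606526178977306
```

View pics/w1.png

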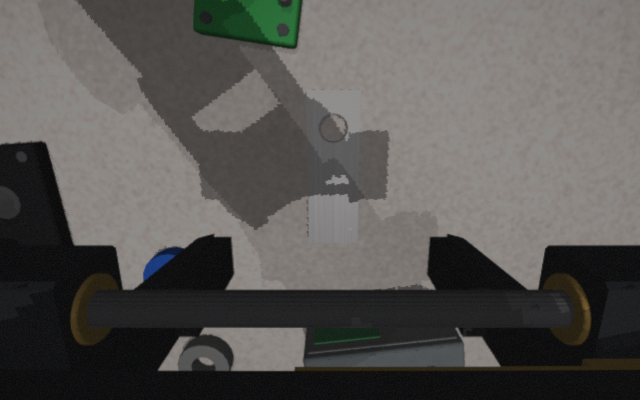

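The wrist view shows the link in partial shadow, about (306–360, 90–243), with its hole at (333,127). The green base is at the top, and the fingers straddle further down.

Run:
```python
from h import *
im=cv2.imread('pics/w1.png').astype(int); c=robot.calibration('wrist')
wb=cv2.GaussianBlur((im[:,:,0]-im[:,:,2]).astype(np.float32),(5,5),0)
print(wb[200,330],wb[110,345],wb[150,320],wb[200,280],wb[70,330],wb[100,420])
m=np.zeros(wb.shape,np.uint8); m[80:255,290:380]=(wb[80:255,290:380]>-1.5)*255
q=max(cv2.findContours(m,0,1)[0],key=cv2.contourArea)
P=plane(c,q.reshape(-1,2),.01); r=cv2.minAreaRect((P[:,:2]*1000).astype(np.float32)); print(r)
print(np.round(plane(c,[(333,127.5),(308,91),(360,91),(358,243),(308,243)],.01),4))
```

```text
-0.5625 -2.2695312 -0.44140625 -6.1445312 -9.964844 -9.25
((500.4075927734375, 314.879150390625), (48.2045783996582, 140.80628967285156), 76.6844253540039)
[[0.4579 0.3252 0.01  ]
 [0.4207 0.3104 0.01  ]
 [0.4317 0.3567 0.01  ]
 [0.577  0.3234 0.01  ]
 [0.5652 0.2736 0.01  ]]
```

Call:
drive_tool:
  moves:
    - [0.001, 0.002, 0.05, 0, 0, 0, 1]
    - [0.001, 0.002, 0.1, 0, 0, 0, 1]
    - [0.001, 0.002, 0.15, 0, 0, 0, 1]
    - [0.001, 0.002, 0.18, 0, 0, 0, 1]
    - [0.001, 0.002, 0.192, 0, 0, 0, 1]
    - [0.001, 0.002, 0.195, 0, 0, 0, 1]
    - [0.001, 0.002, 0.196, 0, 0, 0, 1]
    - [0.001, 0.002, 0.196, 0, 0, 0, 1]

```text
time: 1.75
ee_pos: [0.4953, 0.3187, 0.0063]
tcp_rot: [3.14, 0.002, 2.912]
contact_force: [-0.7, -1.2, -0.0]
width: 0.0885
finger_force: 0.0
```

Call:
drive_tool:
  moves:
    - [0, 0, 0, 0, 0, 0, 0.5]
    - [0, 0, 0, 0, 0, 0, 0.45]
    - [0, 0, 0, 0, 0, 0, 0.4]
    - [0, 0, 0, 0, 0, 0, 0.4]
    - [0, 0, 0, 0, 0, 0, 0.4]
    - [0, 0, 0, 0, 0, 0, 0.4]
    - [0, 0, 0, 0, 0, 0, 0.4]

```text
time: 2.45
ee_pos: [0.4944, 0.3183, 0.0048]
tcp_rot: [-3.141, -0.0, 2.912]
contact_force: [-1.2, -1.0, 1.6]
width: 0.0496
finger_force: 30.0
```

Call:
drive_tool:
  moves:
    - [0, 0, -0.02, 0, 0, 0, 0.4]
    - [0, 0, -0.06, 0, 0, 0, 0.4]
    - [0, 0, -0.1, 0, 0, 0, 0.4]
    - [0, 0, -0.14, 0, 0, 0, 0.4]
    - [0, 0, -0.15, 0, 0, 0, 0.4]

```text
time: 2.95
ee_pos: [0.4957, 0.319, 0.1587]
tcp_rot: [3.138, 0.005, 2.912]
contact_force: [1.0, -0.5, -2.5]
width: 0.0494
finger_force: 30.0
```

```bash
python3 -c "
from h import *
go(.5336,-.0168,.15,170.3)"
```

```text
row [-0.1133 -0.3184  0.0081] [ 0.0037  0.0055 -0.0604] at [0.4957 0.319  0.1587] yaw 166.84 t 2.95 w 0.0494 F [ 1.  -0.5 -2.5]
```

Call:
drive_tool:
  moves:
    - [-0.014, -0.04, 0.002, 0, 0, -0.008, 0.4]
    - [-0.028, -0.08, 0.004, 0, 0, -0.015, 0.4]
    - [-0.043, -0.12, 0.006, 0, 0, -0.023, 0.4]
    - [-0.058, -0.16, 0.006, 0, 0, -0.03, 0.4]
    - [-0.072, -0.2, 0.006, 0, 0, -0.038, 0.4]
    - [-0.086, -0.24, 0.006, 0, 0, -0.045, 0.4]
    - [-0.1, -0.28, 0.006, 0, 0, -0.053, 0.4]
    - [-0.113, -0.318, 0.006, 0, 0, -0.06, 0.4]

```text
time: 3.75
ee_pos: [0.5314, -0.0188, 0.1472]
tcp_rot: [3.141, -0.002, 2.972]
contact_force: [-0.4, 0.3, -2.9]
width: 0.0491
finger_force: 30.0
```

Call:
drive_tool:
  moves:
    - [0, 0, 0, 0, 0, 0, 0.4]
    - [0, 0, 0, 0, 0, 0, 0.4]
    - [0, 0, 0, 0, 0, 0, 0.4]

```text
time: 4.05
ee_pos: [0.5316, -0.0162, 0.1478]
tcp_rot: [3.141, -0.002, 2.973]
contact_force: [0.5, -0.2, -1.7]
width: 0.0496
finger_force: 30.0
```

Run:
```python
from h import *
go(.5336,-.0168,.15,170.3)
im,c=snap('wrist','w2.png')
import pickle; pickle.dump(c,open('w2.pkl','wb')); print(c['extrinsics'][:3,3] if hasattr(c['extrinsics'],'shape') else 0)
```

```text
row [-0.0021 -0.0003 -0.0022] [ 0.0003 -0.0017  0.0002] at [ 0.5316 -0.0162  0.1478] yaw 170.31 t 4.05 w 0.0496 F [ 0.5 -0.2 -1.7]
[ 0.46743621 -0.00495613  0.29432396]
```

View pics/w2.png

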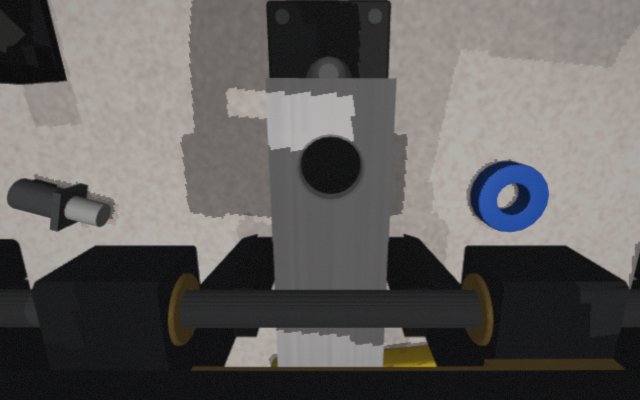

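The wrist view shows the held link with its hole at (331,165), and the post top at about (328,70) just beyond the link's end. The deck's near end spans columns 266–390. I'll measure the hole and post together.

Run:
```python
from h import *
import pickle
c=pickle.load(open('w2.pkl','rb')); g=cv2.imread('pics/w2.png',0)
m=np.zeros_like(g); m[125:205,295:365]=(g[125:205,295:365]<50)*255
q=max(cv2.findContours(m,0,1)[0],key=cv2.contourArea); e=cv2.fitEllipse(q); print('hole px',e)
H=plane(c,e[0],.1478-.004+.010); s=plane(c,[(e[0][0]-e[1][0]/2,e[0][1]),(e[0][0]+e[1][0]/2,e[0][1])],.1538); print('hole',H,'dia',np.linalg.norm(s[0]-s[1]))
print('post top row by row'); 
for v in (62,66,70,74): print(v,g[v,300:356:2].tolist())
print('post',plane(c,[(328,70)],.072))
print('deck end corners',plane(c,[(267,2),(390,2),(267,75),(390,75)],.018).round(4).tolist())
```

```text
hole px ((330.3514099121094, 165.07933044433594), (55.86392593383789, 59.69993209838867), 88.03423309326172)
hole [[ 0.49080657 -0.0086243   0.1538    ]] dia 0.02258482532319525
post top row by row
62 [25, 27, 23, 25, 24, 29, 21, 39, 51, 58, 64, 64, 68, 68, 71, 68, 68, 66, 62, 61, 51, 41, 26, 17, 22, 21, 21, 19]
66 [23, 24, 25, 27, 27, 39, 49, 58, 59, 63, 69, 82, 87, 87, 87, 87, 87, 82, 67, 64, 61, 58, 42, 39, 24, 16, 25, 19]
70 [24, 26, 26, 25, 33, 45, 52, 59, 62, 68, 87, 87, 89, 87, 85, 88, 87, 88, 87, 65, 61, 56, 49, 42, 36, 25, 23, 20]
74 [21, 26, 20, 31, 48, 48, 53, 58, 61, 71, 86, 88, 87, 88, 87, 87, 87, 87, 87, 74, 58, 57, 54, 45, 38, 36, 24, 16]
post [[ 0.44753444 -0.00252529  0.072     ]]
deck end corners [[0.3903, -0.037, 0.018], [0.405, 0.0493, 0.018], [0.4385, -0.0474, 0.018], [0.4539, 0.0431, 0.018]]
```

Call:
drive_tool:
  moves:
    - [0.02, 0, 0, 0, 0, 0, 0.4]
    - [0.035, -0.001, 0, 0, 0, 0, 0.4]
    - [0.042, -0.001, 0.02, 0, 0, 0, 0.4]
    - [0.042, -0.001, 0.045, 0, 0, 0, 0.4]
    - [0.042, -0.001, 0.055, 0, 0, 0, 0.4]
    - [0.042, -0.001, 0.058, 0, 0, 0, 0.4]
    - [0.042, -0.001, 0.058, 0, 0, 0, 0.4]

```text
time: 4.8
ee_pos: [0.4908, -0.0106, 0.091]
tcp_rot: [-3.142, 0.0, 2.972]
contact_force: [-0.4, 0.0, -2.7]
width: 0.0495
finger_force: 30.0
```

Run:
```python
from h import *
import pickle
go(.49,-.009,.09,170.3)
im,c=snap('wrist','w3.png'); pickle.dump(c,open('w3.pkl','wb'))
im=cv2.imread('pics/w3.png'); cv2.imwrite('pics/w3c.png',cv2.convertScaleAbs(cv2.resize(im[100:240,250:410],None,fx=4,fy=4),alpha=1.8))
```

```text
row [0.001  0.0015 0.001 ] [-0.      0.0002  0.0002] at [ 0.4908 -0.0106  0.091 ] yaw 170.31 t 4.8 w 0.0495 F [-0.4  0.  -2.7]
```

View pics/w3c.png

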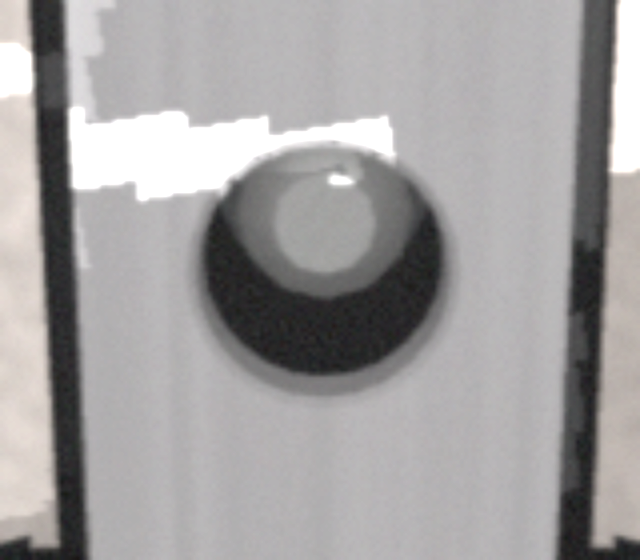

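Through the hole, the post's top disc is at px (331.0,155.8). The hole's top rim is centred at (331.2,167.2), 62 px across. I'll cast rays for both.

Run:
```python
from h import *
import pickle
c=pickle.load(open('w3.pkl','rb'))
h=plane(c,[(331.2,167.2),(300,167.2),(362.5,167.2),(331.2,135.7),(331.2,198.7)],.096); p=plane(c,[(331,155.8),(318.5,155.8),(343.5,155.8)],.072)
print('hole',h[0],np.linalg.norm(h[1]-h[2]),np.linalg.norm(h[3]-h[4]),'post',p[0],np.linalg.norm(p[1]-p[2]))
psi=np.radians(170.3); d=p[0]-h[0]; print('tool shift',d@[np.cos(psi),np.sin(psi),0],d@[np.sin(psi),-np.cos(psi),0])
print('TCP->hole',(h[0]-[.4908,-.0106,0])@[np.cos(psi),np.sin(psi),0])
```

```text
hole [ 0.45101073 -0.00293713  0.096     ] 0.02545476367987914 0.025974132484672362 post [ 0.44981039 -0.00273024  0.072     ] 0.011811241996913236
tool shift 0.0012180382475995078 1.6948148972536624e-06
TCP->hole 0.04051153722164338
```

Call:
drive_tool:
  moves:
    - [0.001, 0, 0.005, 0, 0, 0, 0.4]
    - [0.001, 0, 0.012, 0, 0, 0, 0.4]
    - [0.001, 0, 0.02, 0, 0, 0, 0.4]
    - [0.001, 0, 0.028, 0, 0, 0, 0.4]
    - [0.001, 0, 0.036, 0, 0, 0, 0.4]
    - [0.001, 0, 0.044, 0, 0, 0, 0.4]

```text
time: 5.45
ee_pos: [0.4894, -0.0108, 0.0459]
tcp_rot: [3.142, -0.0, 2.972]
contact_force: [-1.1, -0.8, -2.4]
width: 0.0495
finger_force: 30.0
```

Call:
drive_tool:
  moves:
    - [0, 0, 0.007, 0, 0, 0, 0.4]
    - [0, 0, 0.013, 0, 0, 0, 0.4]
    - [0, 0, 0.018, 0, 0, 0, 0.4]
    - [0, 0, 0.021, 0, 0, 0, 0.4]
    - [0, 0, 0.023, 0, 0, 0, 0.4]
    - [0, 0, 0.024, 0, 0, 0, 0.4]
    - [0, 0, 0.024, 0, 0, 0, 0.4]

```text
time: 6.15
ee_pos: [0.4896, -0.0108, 0.0229]
tcp_rot: [-3.142, 0.0, 2.972]
contact_force: [0.6, 0.4, -3.4]
width: 0.0494
finger_force: 30.0
```

Call:
drive_tool:
  moves:
    - [0, 0, 0.001, 0, 0, 0, 0.4]
    - [0, 0, 0.002, 0, 0, 0, 0.4]
    - [0, 0, 0.002, 0, 0, 0, 0.4]

```text
time: 6.45
ee_pos: [0.4897, -0.0108, 0.0226]
tcp_rot: [-3.141, 0.001, 2.972]
contact_force: [-9.8, 1.8, 23.0]
width: 0.0491
finger_force: 30.0
```

Call:
drive_tool:
  moves:
    - [0, 0, 0.001, 0, 0, 0, 0.6]
    - [0, 0, 0, 0, 0, 0, 0.8]
    - [0, 0, 0, 0, 0, 0, 0.9]
    - [0, 0, 0, 0, 0, 0, 0.9]
    - [0, 0, -0.04, 0, 0, 0, 1]
    - [0, 0, -0.09, 0, 0, 0, 1]
    - [0, 0, -0.14, 0, 0, 0, 1]
    - [0, 0, -0.17, 0, 0, 0, 1]

```text
time: 7.25
ee_pos: [0.4901, -0.0109, 0.1944]
tcp_rot: [-3.141, 0.004, 2.972]
contact_force: [0.2, -0.0, 0.1]
width: 0.088
finger_force: 0.0
```

Run:
```python
from h import *
go(.669,.126,.2,90)
```

```text
row [-0.1532  0.1651 -0.005 ] [0.0027 0.0038 1.4011] at [ 0.4901 -0.0109  0.1944] yaw 170.27 t 7.25 w 0.088 F [ 0.2 -0.   0.1]
```

Call:
drive_tool:
  moves:
    - [-0.02, 0.021, 0, 0, 0, 0.14, 1]
    - [-0.04, 0.042, -0.005, 0, 0, 0.28, 1]
    - [-0.06, 0.063, -0.005, 0, 0, 0.42, 1]
    - [-0.08, 0.084, -0.005, 0, 0, 0.56, 1]
    - [-0.1, 0.105, -0.005, 0, 0, 0.7, 1]
    - [-0.12, 0.126, -0.005, 0, 0, 0.84, 1]
    - [-0.14, 0.147, -0.005, 0, 0, 0.98, 1]
    - [-0.153, 0.165, -0.005, 0, 0, 1.12, 1]

```text
time: 8.05
ee_pos: [0.6691, 0.1269, 0.1951]
tcp_rot: [-3.141, -0.0, 1.846]
contact_force: [-0.2, -0.1, 0.3]
width: 0.0882
finger_force: 0.0
```

Call:
drive_tool:
  moves:
    - [0, 0, 0, 0, 0, 0.14, 1]
    - [0, 0, 0, 0, 0, 0.28, 1]
    - [0, 0, 0, 0, 0, 0.28, 1]
    - [0, 0, 0, 0, 0, 0.28, 1]

```text
time: 8.45
ee_pos: [0.6681, 0.126, 0.1955]
tcp_rot: [-3.141, -0.0, 1.575]
contact_force: [0.1, -0.9, 0.0]
width: 0.0883
finger_force: 0.0
```

```bash
cat >> h.py <<'E'
def ring(im,c,xy,z,mask,rad=.05):
    "largest masked blob near xy: enclosing circle in world"
    E=np.array(c['extrinsics']);M=np.array(c['mtx'])
    p=E[:3,:3].T@(np.array([xy[0],xy[1],z])-E[:3,3]); u,v=M[0,0]*p[0]/p[2]+M[0,2],M[1,1]*p[1]/p[2]+M[1,2]; r=int(M[0,0]*rad/p[2])
    k=np.zeros(im.shape[:2],np.uint8); s=np.s_[max(0,int(v)-r):int(v)+r,max(0,int(u)-r):int(u)+r]; k[s]=mask[s]*255
    k=cv2.morphologyEx(k,cv2.MORPH_OPEN,np.ones((3,3)))
    q=max(cv2.findContours(k,0,1)[0],key=cv2.contourArea); P=(plane(c,q.reshape(-1,2),z)[:,:2]*1000).astype(np.float32)
    print('exp px',int(u),int(v),'ellipse',[np.round(t,1) for t in cv2.fitEllipse(P)],'box',[np.round(t,1) for t in cv2.minAreaRect(P)],'px',cv2.boundingRect(q))
E
python3 - <<'E'
from h import *
go(.669,.126,.2,90)
im,c=snap('wrist','w4.png'); g=im.astype(int)
o,d=np.array(c['extrinsics'])[:3,3],0; print(o)
for t in (75,85,95): ring(im,c,(.669,.126),.02,(g.max(2)<t))
E
```

```text
row [ 0.      0.0009 -0.0045] [-0.0004 -0.      0.0047] at [0.6681 0.126  0.1955] yaw 90.27 t 8.45 w 0.0883 F [ 0.1 -0.9  0. ]
[0.66841349 0.19203332 0.34188341]
exp px 330 177 ellipse [array([671.8, 123.4]), array([42.2, 57.1]), np.float64(57.7)] box [array([672.8, 122.1]), array([44.6, 58.1]), np.float64(68.9)] px (306, 152, 62, 54)
exp px 330 177 ellipse [array([667.2, 120.2]), array([55.2, 64. ]), np.float64(76.6)] box [array([665.7, 120.5]), array([60.6, 63.6]), np.float64(50.5)] px (288, 151, 81, 70)
exp px 330 177 ellipse [array([665.6, 110.6]), array([ 84. , 112.1]), np.float64(79.3)] box [array([668.3, 116.5]), array([102. ,  83.1]), np.float64(0.3)] px (277, 143, 106, 87)
```

Call:
drive_tool:
  moves:
    - [-0.001, 0.001, 0.05, 0, 0, 0, 1]
    - [-0.001, 0.001, 0.1, 0, 0, 0, 1]
    - [-0.001, 0.001, 0.15, 0, 0, 0, 1]
    - [-0.001, 0.001, 0.18, 0, 0, 0, 1]
    - [-0.001, 0.001, 0.188, 0, 0, 0, 1]
    - [-0.001, 0.001, 0.19, 0, 0, 0, 1]
    - [-0.001, 0.001, 0.19, 0, 0, 0, 0.7]
    - [-0.001, 0.001, 0.19, 0, 0, 0, 0.6]

```text
time: 9.3
ee_pos: [0.6703, 0.125, 0.008]
tcp_rot: [3.138, -0.0, 1.572]
contact_force: [0.1, 0.7, 0.9]
width: 0.0741
finger_force: 0.0
```

Call:
drive_tool:
  moves:
    - [0, 0, 0, 0, 0, 0, 0.5]
    - [0, 0, 0, 0, 0, 0, 0.5]
    - [0, 0, 0, 0, 0, 0, 0.5]
    - [0, 0, 0, 0, 0, 0, 0.5]

```text
time: 9.7
ee_pos: [0.6699, 0.125, 0.0069]
tcp_rot: [3.139, -0.0, 1.572]
contact_force: [0.7, -0.4, 6.5]
width: 0.0571
finger_force: 30.0
```

Call:
drive_tool:
  moves:
    - [0, 0, -0.03, 0, 0, 0, 0.5]
    - [0, 0, -0.07, 0, 0, 0, 0.5]
    - [0, 0, -0.11, 0, 0, 0, 0.5]
    - [-0.01, -0.02, -0.12, 0, 0, 0, 0.5]
    - [-0.03, -0.05, -0.12, 0, 0, 0, 0.5]
    - [-0.05, -0.085, -0.12, 0, 0, 0, 0.5]
    - [-0.07, -0.12, -0.12, 0, 0, 0, 0.5]
    - [-0.09, -0.155, -0.12, 0, 0, 0, 0.5]

```text
time: 10.5
ee_pos: [0.5124, 0.0343, 0.1256]
tcp_rot: [-3.141, 0.0, 1.572]
contact_force: [-0.2, -1.3, -0.0]
width: 0.057
finger_force: 30.0
```

Run:
```python
from h import *
go(.4498,-.0027,.105,90)
```

```text
row [-0.0369 -0.0627  0.0206] [-0.0005  0.0001  0.0014] at [0.5124 0.0343 0.1256] yaw 90.08 t 10.5 w 0.057 F [-0.2 -1.3 -0. ]
```

Call:
drive_tool:
  moves:
    - [-0.015, -0.025, 0, 0, 0, 0, 0.5]
    - [-0.03, -0.05, 0, 0, 0, 0, 0.5]
    - [-0.037, -0.063, 0.01, 0, 0, 0, 0.5]
    - [-0.037, -0.063, 0.02, 0, 0, 0, 0.5]
    - [-0.037, -0.063, 0.02, 0, 0, 0, 0.5]
    - [-0.037, -0.063, 0.02, 0, 0, 0, 0.5]

```text
time: 11.1
ee_pos: [0.4519, -0.0019, 0.1056]
tcp_rot: [-3.141, -0.0, 1.572]
contact_force: [-0.4, -0.5, -0.9]
width: 0.057
finger_force: 30.0
```

Run:
```python
from h import *
import pickle
go(.4498,-.0027,.105,90)
im,c=snap('wrist','w5.png'); pickle.dump(c,open('w5.pkl','wb'))
im=cv2.imread('pics/w5.png'); cv2.imwrite('pics/w5c.png',cv2.convertScaleAbs(cv2.resize(im[170:320,240:420],None,fx=4,fy=4),alpha=2))
```

```text
row [-0.0008 -0.0021  0.0006] [-0.0002 -0.0001  0.0015] at [ 0.4519 -0.0019  0.1056] yaw 90.09 t 11.1 w 0.057 F [-0.4 -0.5 -0.9]
```

View pics/w5c.png

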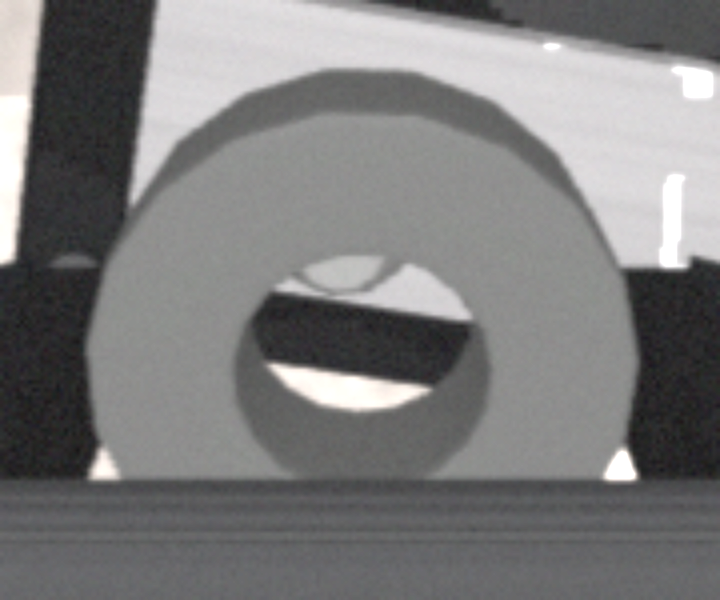

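The crop shows the bore's top rim centred at px (330.6,261), from rim edges at crop columns 235–490 and a top edge at row 255. The post's disc is partly visible, centred at about px (326.2,232).

Run:
```python
from h import *
import pickle
c=pickle.load(open('w5.pkl','rb')); z=.1186
h=plane(c,[(330.6,261),(298.75,261),(362.5,261),(330.6,233.75),(330.6,198)],z); p=plane(c,[(326.2,232)],.072)
out=plane(c,[(261.75,258),(399.5,258)],z)
print('rim top->centre should be .013; outer top->centre .029:',h[0]-h[3],h[0]-h[4])
print('bore',h[0],np.linalg.norm(h[1]-h[2]),'outer',out.mean(0),np.linalg.norm(out[0]-out[1]),'post',p[0])
```

```text
rim top->centre should be .013; outer top->centre .029: [ 2.98437204e-05 -1.19744122e-02  0.00000000e+00] [ 6.70911161e-05 -2.69300067e-02  0.00000000e+00]
bore [0.45278134 0.00168567 0.1186    ] 0.026333196783722247 outer [0.45278982 0.0030217  0.1186    ] 0.056777535009446684 post [ 0.45046808 -0.00297556  0.072     ]
```

Call:
drive_tool:
  moves:
    - [-0.003, -0.002, 0.003, 0, 0, 0, 0.5]
    - [-0.003, -0.003, 0.01, 0, 0, 0, 0.5]
    - [-0.003, -0.003, 0.018, 0, 0, 0, 0.5]
    - [-0.003, -0.003, 0.026, 0, 0, 0, 0.5]
    - [-0.003, -0.003, 0.034, 0, 0, 0, 0.5]
    - [-0.003, -0.003, 0.04, 0, 0, 0, 0.5]
    - [-0.003, -0.003, 0.045, 0, 0, 0, 0.5]

```text
time: 11.85
ee_pos: [0.4482, -0.0052, 0.0601]
tcp_rot: [-3.141, -0.0, 1.572]
contact_force: [-0.3, -0.5, -0.0]
width: 0.0572
finger_force: 30.0
```

Call:
drive_tool:
  moves:
    - [0, 0, 0.008, 0, 0, 0, 0.5]
    - [0, 0, 0.015, 0, 0, 0, 0.5]
    - [0, 0, 0.02, 0, 0, 0, 0.5]
    - [0, 0, 0.023, 0, 0, 0, 0.5]
    - [0, 0, 0.025, 0, 0, 0, 0.5]
    - [0, 0, 0.026, 0, 0, 0, 0.5]
    - [0, 0, 0.026, 0, 0, 0, 0.5]

```text
time: 12.55
ee_pos: [0.4483, -0.0052, 0.035]
tcp_rot: [3.141, 0.0, 1.572]
contact_force: [-1.6, -0.2, 0.9]
width: 0.0568
finger_force: 30.0
```

Call:
drive_tool:
  moves:
    - [0, 0, 0.001, 0, 0, 0, 0.5]
    - [0, 0, 0.002, 0, 0, 0, 0.5]
    - [0, 0, 0.002, 0, 0, 0, 0.5]

```text
time: 12.85
ee_pos: [0.4484, -0.0053, 0.0345]
tcp_rot: [3.141, 0.0, 1.572]
contact_force: [-10.1, 1.7, 28.1]
width: 0.0575
finger_force: 30.0
```

Call:
drive_tool:
  moves:
    - [0, 0, 0.001, 0, 0, 0, 0.7]
    - [0, 0, 0, 0, 0, 0, 0.85]
    - [0, 0, 0, 0, 0, 0, 0.95]
    - [0, 0, -0.001, 0, 0, 0, 0.95]
    - [0, 0, -0.04, 0, 0, 0, 1]
    - [0, 0, -0.09, 0, 0, 0, 1]
    - [0, 0, -0.14, 0, 0, 0, 1]
    - [0, 0, -0.16, 0, 0, 0, 1]

```text
time: 13.65
ee_pos: [0.4495, -0.0054, 0.197]
tcp_rot: [3.135, 0.002, 1.572]
contact_force: [0.1, -1.1, -0.0]
width: 0.0879
finger_force: 0.0
```

Run:
```python
from h import *
go(.647,-.21,.2,178)
```

```text
row [-0.2048  0.1973 -0.0014] [ 0.0036  0.0061 -1.5347] at [ 0.4495 -0.0054  0.197 ] yaw 90.07 t 13.65 w 0.0879 F [ 0.1 -1.1 -0. ]
```

Call:
drive_tool:
  moves:
    - [-0.02, 0.02, 0, 0, 0, -0.14, 1]
    - [-0.045, 0.045, 0, 0, 0, -0.28, 1]
    - [-0.07, 0.07, 0, 0, 0, -0.42, 1]
    - [-0.1, 0.095, 0, 0, 0, -0.56, 1]
    - [-0.13, 0.125, 0, 0, 0, -0.7, 1]
    - [-0.16, 0.155, 0, 0, 0, -0.84, 1]
    - [-0.185, 0.18, 0, 0, 0, -0.98, 1]
    - [-0.205, 0.197, 0, 0, 0, -1.12, 1]

```text
time: 14.45
ee_pos: [0.6465, -0.2115, 0.1919]
tcp_rot: [3.142, -0.001, 2.697]
contact_force: [-0.7, -0.5, 1.0]
width: 0.0883
finger_force: 0.0
```

Call:
drive_tool:
  moves:
    - [0, 0, 0, 0, 0, -0.14, 1]
    - [0, 0, 0, 0, 0, -0.28, 1]
    - [0, 0, 0, 0, 0, -0.415, 1]
    - [0, 0, 0, 0, 0, -0.415, 1]
    - [0, 0, 0, 0, 0, -0.415, 1]

```text
time: 14.95
ee_pos: [0.6455, -0.21, 0.1925]
tcp_rot: [3.141, -0.0, 3.103]
contact_force: [0.5, -0.2, -0.0]
width: 0.0882
finger_force: 0.0
```

Run:
```python
from h import *
go(.647,-.21,.2,178)
im,c=snap('wrist','w6.png'); b=cv2.GaussianBlur(im.astype(np.float32),(5,5),0); wb=b[:,:,2]-b[:,:,0]
for t in (-1.5,-3,-4.5): ring(im,c,(.647,-.21),.012,wb>t,.065)
g=cv2.cvtColor(im,cv2.COLOR_RGB2GRAY); cv2.imwrite('pics/w6c.png',cv2.convertScaleAbs(cv2.resize(im[60:300,180:480,::-1],None,fx=2.5,fy=2.5),alpha=1.6))
```

```text
row [-0.0015  0.     -0.0075] [ 0.0001 -0.0003 -0.0035] at [ 0.6455 -0.21    0.1925] yaw 177.8 t 14.95 w 0.0882 F [ 0.5 -0.2 -0. ]
exp px 329 176 ellipse [array([ 651.1, -212.2]), array([54.2, 91.7]), np.float64(87.9)] box [array([ 651.7, -211.8]), array([53.9, 97.2]), np.float64(89.8)] px (299, 130, 58, 101)
exp px 329 176 ellipse [array([ 651.5, -211.9]), array([56.4, 94.7]), np.float64(88.7)] box [array([ 651.4, -211.7]), array([55.4, 98.5]), np.float64(89.1)] px (298, 129, 60, 102)
exp px 329 176 ellipse [array([ 651.5, -212. ]), array([57.9, 96.3]), np.float64(88.2)] box [array([ 651.8, -212.1]), array([56.3, 99.7]), np.float64(89.0)] px (297, 129, 61, 103)
```

View pics/w6c.png

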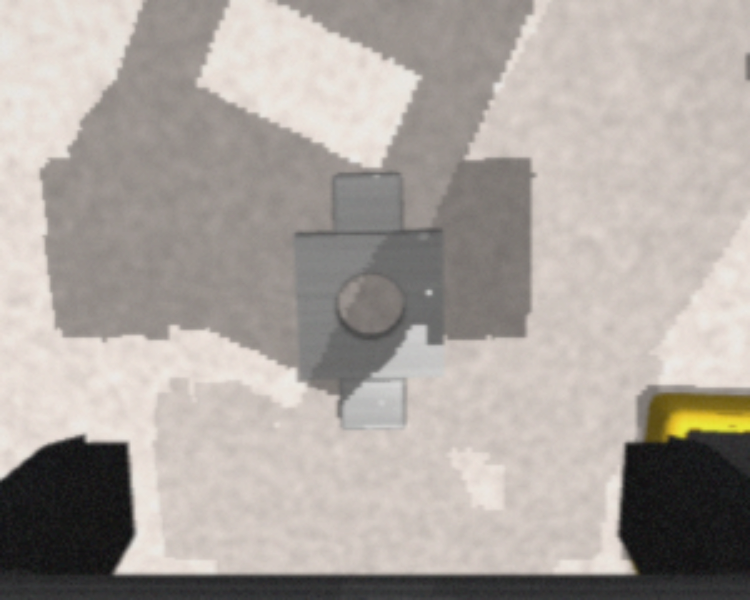

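The crop shows the clamp squarely below, with its bore at px (328,181), ears along the tool's x and free sides facing the fingers. The multimeter is clear at the lower right. The measured box is 56 × 99 mm, centred at (0.651,-0.212).

Call:
drive_tool:
  moves:
    - [-0.004, -0.002, 0.05, 0, 0, -0.02, 1]
    - [-0.004, -0.002, 0.1, 0, 0, -0.02, 1]
    - [-0.004, -0.002, 0.15, 0, 0, -0.02, 1]
    - [-0.004, -0.002, 0.18, 0, 0, -0.02, 1]
    - [-0.004, -0.002, 0.187, 0, 0, -0.02, 1]
    - [-0.004, -0.002, 0.189, 0, 0, -0.02, 1]
    - [-0.004, -0.002, 0.189, 0, 0, -0.02, 0.7]
    - [-0.004, -0.002, 0.189, 0, 0, -0.02, 0.6]

```text
time: 15.8
ee_pos: [0.6504, -0.2126, 0.006]
tcp_rot: [-3.14, 0.003, 3.126]
contact_force: [0.5, -0.4, -0.3]
width: 0.0744
finger_force: 0.0
```

Call:
drive_tool:
  moves:
    - [0, 0, 0, 0, 0, 0, 0.5]
    - [0, 0, 0, 0, 0, 0, 0.5]
    - [0, 0, 0, 0, 0, 0, 0.5]
    - [0, 0, 0, 0, 0, 0, 0.5]

```text
time: 16.2
ee_pos: [0.6497, -0.2123, 0.0045]
tcp_rot: [-3.141, 0.001, 3.127]
contact_force: [-0.7, 1.2, 5.8]
width: 0.0555
finger_force: 30.0
```

Call:
drive_tool:
  moves:
    - [0, 0, -0.03, 0, 0, 0, 0.5]
    - [0, 0, -0.07, 0, 0, 0, 0.5]
    - [0, 0, -0.11, 0, 0, 0, 0.5]
    - [0.01, 0.01, -0.13, 0, 0, 0.02, 0.5]
    - [0.035, 0.035, -0.13, 0, 0, 0.05, 0.5]
    - [0.065, 0.065, -0.13, 0, 0, 0.08, 0.5]
    - [0.095, 0.1, -0.13, 0, 0, 0.11, 0.5]
    - [0.125, 0.13, -0.13, 0, 0, 0.15, 0.5]

```text
time: 17.0
ee_pos: [0.5246, -0.0787, 0.1332]
tcp_rot: [3.141, -0.001, 2.975]
contact_force: [0.6, -0.0, -2.9]
width: 0.0555
finger_force: 30.0
```

Run:
```python
from h import *
go(.4498,-.0027,.105,170.3)
```

```text
row [0.0863 0.0626 0.0283] [ 0.0005 -0.0012  0.0031] at [ 0.5246 -0.0787  0.1332] yaw 170.48 t 17.0 w 0.0555 F [ 0.6 -0.  -2.9]
```

Call:
drive_tool:
  moves:
    - [0.03, 0.02, 0, 0, 0, 0, 0.5]
    - [0.06, 0.045, 0, 0, 0, 0, 0.5]
    - [0.085, 0.062, 0.01, 0, 0, 0, 0.5]
    - [0.086, 0.063, 0.022, 0, 0, 0, 0.5]
    - [0.086, 0.063, 0.026, 0, 0, 0, 0.5]
    - [0.086, 0.063, 0.026, 0, 0, 0, 0.5]

```text
time: 17.6
ee_pos: [0.4519, -0.0042, 0.1073]
tcp_rot: [3.141, -0.001, 2.977]
contact_force: [0.1, 0.1, -2.5]
width: 0.0558
finger_force: 30.0
```

Run:
```python
from h import *
import pickle
go(.4498,-.0027,.105,170.3)
im,c=snap('wrist','w7.png'); pickle.dump(c,open('w7.pkl','wb'))
im=cv2.imread('pics/w7.png'); cv2.imwrite('pics/w7c.png',cv2.convertScaleAbs(cv2.resize(im[170:320,240:420],None,fx=4,fy=4),alpha=2))
```

```text
row [0.0023 0.0012 0.0024] [ 0.0001 -0.001   0.0043] at [ 0.4519 -0.0042  0.1073] yaw 170.55 t 17.6 w 0.0558 F [ 0.1  0.1 -2.5]
```

View pics/w7c.png

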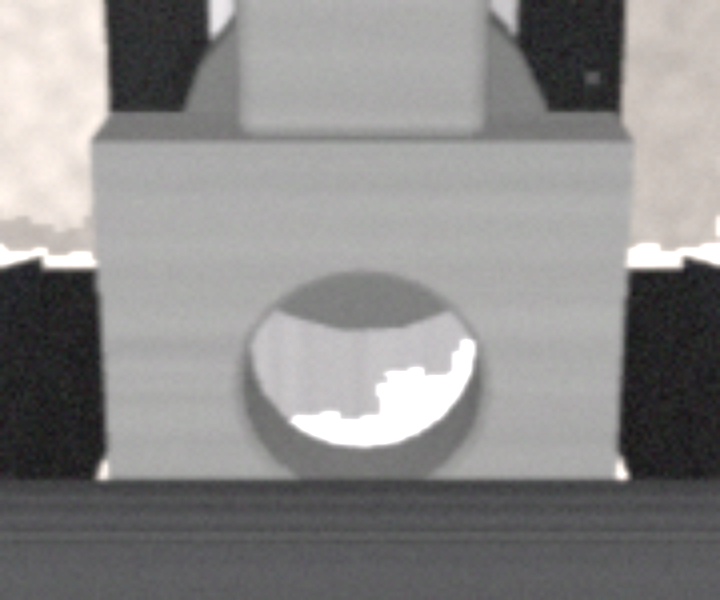

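The crop shows the clamp's flat edge at px row 204.5 and its bore's top rim at row 237.5, centred on column 331. The spacer lies below, around the hidden post.

Run:
```python
from h import *
import pickle
c=pickle.load(open('w7.pkl','rb')); z=.1148; a=np.radians(170.55); X=np.array([np.cos(a),np.sin(a)]);Y=np.array([X[1],-X[0]])
P=plane(c,[(331,204.5),(331,237.5),(300.75,262),(361.25,262)],z)[:,:2]; T=np.array([.4519,-.0042])
print('centre from edge/rim, tool x off TCP',(P[0]-T)@X-.028,(P[1]-T)@X-.013,'bore y',(P[2]-T)@Y,(P[3]-T)@Y)
d=np.array([.45,-.0028])-T; print('post',d@X,d@Y)
```

```text
centre from edge/rim, tool x off TCP -0.002623139274651593 -0.002122138940023598 bore y -0.012206505116110421 0.013852764720935835
post 0.002104077173831762 0.0010690459515662516
```

Call:
drive_tool:
  moves:
    - [0.004, 0.001, 0.003, 0, 0, 0, 0.5]
    - [0.0045, 0.001, 0.01, 0, 0, 0, 0.5]
    - [0.0045, 0.001, 0.02, 0, 0, 0, 0.5]
    - [0.0045, 0.001, 0.028, 0, 0, 0, 0.5]
    - [0.0045, 0.001, 0.035, 0, 0, 0, 0.5]
    - [0.0045, 0.001, 0.04, 0, 0, 0, 0.5]
    - [0.0045, 0.001, 0.043, 0, 0, 0, 0.5]

```text
time: 18.35
ee_pos: [0.4475, -0.0023, 0.0642]
tcp_rot: [3.142, -0.001, 2.977]
contact_force: [0.7, -0.2, -3.2]
width: 0.056
finger_force: 30.0
```

Call:
drive_tool:
  moves:
    - [0, 0, 0.005, 0, 0, 0, 0.5]
    - [0, 0, 0.009, 0, 0, 0, 0.5]
    - [0, 0, 0.011, 0, 0, 0, 0.5]
    - [0, 0, 0.012, 0, 0, 0, 0.5]
    - [0, 0, 0.013, 0, 0, 0, 0.5]
    - [0, 0, 0.013, 0, 0, 0, 0.5]

```text
time: 18.95
ee_pos: [0.4476, -0.0023, 0.0524]
tcp_rot: [-3.141, 0.0, 2.977]
contact_force: [-4.2, 0.2, 8.2]
width: 0.0553
finger_force: 30.0
```

Call:
drive_tool:
  moves:
    - [0, 0, 0.001, 0, 0, 0, 0.7]
    - [0, 0, 0, 0, 0, 0, 0.85]
    - [0, 0, 0, 0, 0, 0, 0.95]
    - [0, 0, -0.001, 0, 0, 0, 0.95]
    - [0, 0, -0.04, 0, 0, 0, 1]
    - [0, 0, -0.09, 0, 0, 0, 1]
    - [0, 0, -0.14, 0, 0, 0, 1]
    - [0, 0, -0.15, 0, 0, 0, 1]

```text
time: 19.75
ee_pos: [0.4494, -0.0027, 0.2067]
tcp_rot: [-3.141, 0.009, 2.977]
contact_force: [0.4, -0.6, -0.8]
width: 0.0882
finger_force: 0.0
```

Run:
```python
from h import *
go(.464,-.411,.2,170.3)
```

```text
row [-0.0813 -0.4003  0.0078] [-0.0009  0.009   0.0047] at [ 0.4494 -0.0027  0.2067] yaw 170.57 t 19.75 w 0.0882 F [ 0.4 -0.6 -0.8]
```

Call:
drive_tool:
  moves:
    - [-0.009, -0.045, 0, 0, 0, 0, 1]
    - [-0.018, -0.09, 0, 0, 0, 0, 1]
    - [-0.027, -0.135, 0, 0, 0, 0, 1]
    - [-0.036, -0.18, 0, 0, 0, 0, 1]
    - [-0.045, -0.225, 0, 0, 0, 0, 1]
    - [-0.055, -0.27, 0, 0, 0, 0, 1]
    - [-0.064, -0.315, 0, 0, 0, 0, 1]
    - [-0.073, -0.36, 0, 0, 0, 0, 1]

```text
time: 20.55
ee_pos: [0.4602, -0.3712, 0.2008]
tcp_rot: [3.141, -0.001, 2.977]
contact_force: [0.3, 0.9, 0.5]
width: 0.0881
finger_force: 0.0
```

Call:
drive_tool:
  moves:
    - [-0.008, -0.04, 0.005, 0, 0, 0, 1]
    - [-0.008, -0.04, 0.005, 0, 0, 0, 1]
    - [-0.008, -0.04, 0.005, 0, 0, 0, 1]
    - [-0.008, -0.04, 0.005, 0, 0, 0, 1]

```text
time: 20.95
ee_pos: [0.4621, -0.4092, 0.1966]
tcp_rot: [3.141, -0.0, 2.978]
contact_force: [0.3, 0.3, -0.4]
width: 0.0882
finger_force: 0.0
```

Run:
```python
from h import *
go(.464,-.411,.2,170.3)
im,c=snap('wrist','w8.png'); g=im.max(2)
for t in (25,30,38): ring(im,c,(.464,-.411),.022,g<t,.05)
for t in (25,38): ring(im,c,(.464,-.411),.044,g<t,.05)
cv2.imwrite('pics/w8c.png',cv2.convertScaleAbs(cv2.resize(im[80:280,210:460,::-1],None,fx=3,fy=3),alpha=2.5))
```

```text
row [-0.0022 -0.0015 -0.0034] [ 0.0005 -0.0004  0.0054] at [ 0.4621 -0.4092  0.1966] yaw 170.61 t 20.95 w 0.0882 F [ 0.3  0.3 -0.4]
exp px 327 178 ellipse [array([ 465.6, -416. ]), array([54.2, 57.8]), np.float64(64.9)] box [array([ 465.4, -416. ]), array([55.1, 57.7]), np.float64(34.8)] px (293, 150, 61, 62)
exp px 327 178 ellipse [array([ 465.3, -415.9]), array([55.2, 58.9]), np.float64(63.9)] box [array([ 465.4, -415.7]), array([56.3, 58.2]), np.float64(80.6)] px (293, 150, 61, 62)
exp px 327 178 ellipse [array([ 465.6, -415.7]), array([56.3, 59.1]), np.float64(63.7)] box [array([ 465.4, -415.3]), array([57.2, 58.2]), np.float64(80.6)] px (293, 150, 62, 62)
exp px 327 184 ellipse [array([ 460.9, -414.8]), array([50.5, 53.9]), np.float64(64.9)] box [array([ 460.8, -414.8]), array([51.3, 53.7]), np.float64(34.8)] px (293, 150, 61, 62)
exp px 327 184 ellipse [array([ 460.9, -414.5]), array([52.5, 55. ]), np.float64(63.7)] box [array([ 460.8, -414.1]), array([53.3, 54.3]), np.float64(80.6)] px (293, 150, 62, 62)
```

View pics/w8c.png

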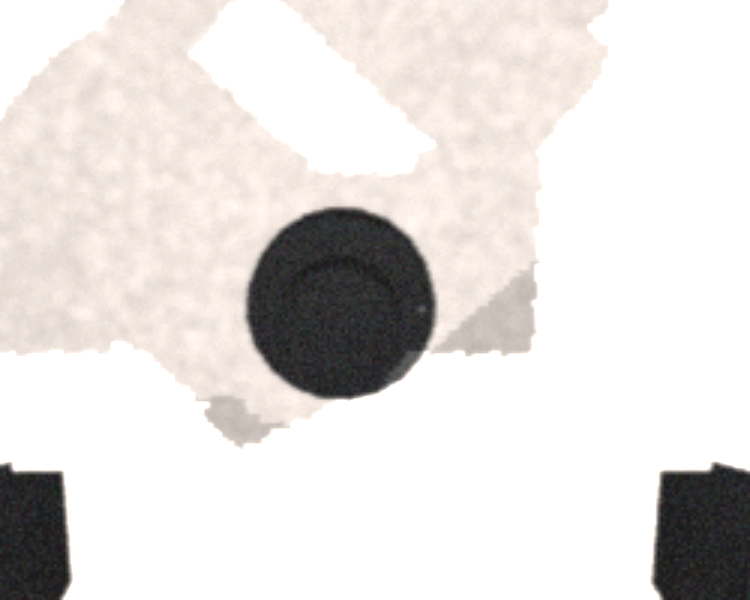

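The crop shows the cap centred at px (323,181), alone and clear of the fingers. I'll grip its knob.

Call:
drive_tool:
  moves:
    - [-0.004, -0.005, 0.04, 0, 0, 0, 1]
    - [-0.004, -0.005, 0.08, 0, 0, 0, 1]
    - [-0.004, -0.005, 0.12, 0, 0, 0, 1]
    - [-0.004, -0.005, 0.155, 0, 0, 0, 0.9]
    - [-0.004, -0.005, 0.167, 0, 0, 0, 0.8]
    - [-0.004, -0.005, 0.169, 0, 0, 0, 0.7]
    - [-0.004, -0.005, 0.17, 0, 0, 0, 0.5]
    - [-0.004, -0.005, 0.17, 0, 0, 0, 0.3]

```text
time: 21.8
ee_pos: [0.4657, -0.4164, 0.0286]
tcp_rot: [-3.139, 0.002, 2.977]
contact_force: [-0.5, -0.3, -0.0]
width: 0.0502
finger_force: 0.0
```

Call:
drive_tool:
  moves:
    - [0, 0, 0, 0, 0, 0, 0.3]
    - [0, 0, 0, 0, 0, 0, 0.3]
    - [0, 0, 0, 0, 0, 0, 0.3]
    - [0, 0, 0, 0, 0, 0, 0.3]
    - [0, 0, 0, 0, 0, 0, 0.3]

```text
time: 22.3
ee_pos: [0.4653, -0.4161, 0.0278]
tcp_rot: [-3.141, 0.001, 2.977]
contact_force: [-1.8, 1.8, 6.4]
width: 0.0353
finger_force: 30.0
```

Call:
drive_tool:
  moves:
    - [0, 0, -0.03, 0, 0, 0, 0.3]
    - [0, 0, -0.07, 0, 0, 0, 0.3]
    - [0, 0, -0.11, 0, 0, 0, 0.3]
    - [0, 0, -0.15, 0, 0, 0, 0.3]
    - [0, 0, -0.175, 0, 0, 0, 0.3]
    - [0.005, 0.03, -0.18, 0, 0, 0, 0.3]
    - [0.01, 0.07, -0.18, 0, 0, 0, 0.3]
    - [0.02, 0.11, -0.18, 0, 0, 0, 0.3]

```text
time: 23.1
ee_pos: [0.4631, -0.3028, 0.2066]
tcp_rot: [3.141, 0.0, 2.976]
contact_force: [-0.0, 0.9, -0.4]
width: 0.035
finger_force: 30.0
```

Call:
drive_tool:
  moves:
    - [0.009, 0.04, 0, 0, 0, 0, 0.3]
    - [0.018, 0.08, 0, 0, 0, 0, 0.3]
    - [0.027, 0.12, 0, 0, 0, 0, 0.3]
    - [0.036, 0.16, 0, 0, 0, 0, 0.3]
    - [0.045, 0.2, 0, 0, 0, 0, 0.3]
    - [0.054, 0.24, 0, 0, 0, 0, 0.3]
    - [0.06, 0.27, 0, 0, 0, 0, 0.3]
    - [0.06, 0.27, 0, 0, 0, 0, 0.3]

```text
time: 23.9
ee_pos: [0.4479, -0.025, 0.2069]
tcp_rot: [3.141, -0.0, 2.98]
contact_force: [0.6, 0.1, -1.3]
width: 0.035
finger_force: 30.0
```

Run:
```python
from h import *
go(.450,-.0028,.125,170.6)
im,c=snap('wrist','w9.png'); zb=robot.state()['ee_pos'][2]-.0278
# held cap: skirt top rim above (image) the knob, dark blob column extents against the scene
g=im.max(2); 
for v in range(190,262,6): 
    r=g[v,230:430]; d=np.where(r<38)[0]; print(v,(d.min()+230,d.max()+230,len(d)) if len(d) else None)
```

```text
row [0.0015 0.0222 0.0819] [ 0.0006 -0.0001  0.0029] at [ 0.4479 -0.025   0.2069] yaw 170.77 t 23.9 w 0.035 F [ 0.6  0.1 -1.3]
190 (np.int64(301), np.int64(390), 61)
196 (np.int64(292), np.int64(368), 77)
202 (np.int64(287), np.int64(374), 88)
208 (np.int64(282), np.int64(378), 97)
214 (np.int64(279), np.int64(382), 104)
220 (np.int64(276), np.int64(386), 111)
226 (np.int64(274), np.int64(389), 116)
232 (np.int64(272), np.int64(390), 119)
238 (np.int64(262), np.int64(399), 138)
244 (np.int64(256), np.int64(405), 150)
250 (np.int64(251), np.int64(409), 159)
256 (np.int64(246), np.int64(414), 169)
```

Run:
```python
from h import *
from scipy.optimize import least_squares
c=robot.calibration('wrist'); T=np.array([.4479,-.025]); a=np.radians(170.77); X=np.array([np.cos(a),np.sin(a)]);Y=np.array([X[1],-X[0]])
px=[(292,196),(368.5,196),(287,202),(374.5,202),(282,208),(378.5,208),(279,214),(382.5,214)]
for z in (.1791,):
    P=plane(c,px,z)[:,:2]-T; Q=np.c_[P@X,P@Y]
    r=least_squares(lambda p:np.hypot(*(Q-p).T)-.030,[0,0]); print(z,r.x,np.abs(r.fun).max())
d=np.array([.45,-.0028])-T; print('post',d@X,d@Y)
```

```text
0.1791 [-0.00371197 -0.00082241] 0.00023650489107392147
post 0.0014880261718845764 0.02224939950002666
```

Call:
drive_tool:
  moves:
    - [0.004, 0.015, 0, 0, 0, 0, 0.3]
    - [0.004, 0.0225, 0.02, 0, 0, 0, 0.3]
    - [0.004, 0.0225, 0.05, 0, 0, 0, 0.3]
    - [0.004, 0.0225, 0.08, 0, 0, 0, 0.3]
    - [0.004, 0.0225, 0.093, 0, 0, 0, 0.3]
    - [0.004, 0.0225, 0.097, 0, 0, 0, 0.3]
    - [0.004, 0.0225, 0.098, 0, 0, 0, 0.3]

```text
time: 24.65
ee_pos: [0.4484, -0.0057, 0.1087]
tcp_rot: [-3.142, -0.0, 2.976]
contact_force: [0.3, -0.1, -1.4]
width: 0.0348
finger_force: 30.0
```

Run:
```python
from h import *
from scipy.optimize import least_squares
go(.450,-.0028,.088,170.6)
s=robot.state(); T=s['ee_pos'][:2]; a=s['tcp_rot'][2]; X=np.array([np.cos(a),np.sin(a)]);Y=np.array([X[1],-X[0]])
d=np.array([.45,-.0028])-T; print('post from TCP',d@X,d@Y)
```

```text
row [-0.0011  0.0031  0.0207] [-0.0001 -0.0002 -0.0016] at [ 0.4484 -0.0057  0.1087] yaw 170.51 t 24.65 w 0.0348 F [ 0.3 -0.1 -1.4]
post from TCP -0.0011379909991488793 0.0030884258625875987
```

Call:
drive_tool:
  moves:
    - [0.001, 0.003, 0.001, 0, 0, 0, 0.3]
    - [0.001, 0.003, 0.003, 0, 0, 0, 0.3]
    - [0.001, 0.003, 0.006, 0, 0, 0, 0.3]
    - [0.001, 0.003, 0.009, 0, 0, 0, 0.3]
    - [0.001, 0.003, 0.012, 0, 0, 0, 0.3]
    - [0.001, 0.003, 0.014, 0, 0, 0, 0.3]
    - [0.001, 0.003, 0.014, 0, 0, 0, 0.3]

```text
time: 25.35
ee_pos: [0.4476, -0.0018, 0.0944]
tcp_rot: [3.142, -0.001, 2.977]
contact_force: [-0.1, 0.2, -0.6]
width: 0.0348
finger_force: 30.0
```

Call:
drive_tool:
  moves:
    - [0, 0, 0.002, 0, 0, 0, 0.3]
    - [0, 0, 0.004, 0, 0, 0, 0.3]
    - [0, 0, 0.006, 0, 0, 0, 0.3]
    - [0, 0, 0.007, 0, 0, 0, 0.3]
    - [0, 0, 0.008, 0, 0, 0, 0.3]
    - [0, 0, 0.008, 0, 0, 0, 0.3]

```text
time: 25.95
ee_pos: [0.4478, -0.0018, 0.0877]
tcp_rot: [-3.141, 0.0, 2.977]
contact_force: [-4.9, 1.5, 12.7]
width: 0.0351
finger_force: 30.0
```

Contact came at exactly the seated height (0.0877 m against an expected 0.0878). I'll release, retreat and check.

Call:
drive_tool:
  moves:
    - [0, 0, 0.001, 0, 0, 0, 0.4]
    - [0, 0, 0, 0, 0, 0, 0.6]
    - [0, 0, 0, 0, 0, 0, 0.7]
    - [0, 0, 0, 0, 0, 0, 0.7]
    - [0, 0, -0.04, 0, 0, 0, 0.8]
    - [0, 0, -0.09, 0, 0, 0, 1]
    - [0, 0, -0.13, 0, 0, 0, 1]
    - [0, 0, -0.13, 0, 0, 0, 1]

```text
time: 26.75
ee_pos: [0.4496, -0.0023, 0.2212]
tcp_rot: [-3.141, 0.009, 2.977]
contact_force: [0.4, 0.1, -0.4]
width: 0.0874
finger_force: 0.0
```

Call:
drive_tool:
  moves:
    - [0, 0.05, 0, 0, 0, 0, 1]
    - [0, 0.1, 0, 0, 0, 0, 1]
    - [0, 0.15, 0, 0, 0, 0, 1]
    - [0, 0.2, 0, 0, 0, 0, 1]
    - [0, 0.25, 0, 0, 0, 0, 1]
    - [0, 0.3, 0, 0, 0, 0, 1]
    - [0, 0.3, 0, 0, 0, 0, 1]

```text
time: 27.45
ee_pos: [0.4962, 0.2985, 0.2146]
tcp_rot: [-3.142, -0.002, 2.982]
contact_force: [0.1, 0.0, -0.4]
width: 0.0879
finger_force: 0.0
```

Run:
```python
from h import *
s=robot.state(); print(s['time'],s['ee_pos'])
t,c=snap('top','top2.png'); sd,d=snap('side','side2.png')
# stack heights from side: cap dark outline near the post, top z expected .104
E=np.array(d['extrinsics']);M=np.array(d['mtx'])
def proj(p): q=E[:3,:3].T@(np.array(p)-E[:3,3]); x=q[:2]/q[2]; x=x*(1+d['k1']*(x@x)); return np.round(x*M[0,0]+M[:2,2],1)
P=(.450,-.0028)
for z in (.104,.082,.06,.048,.028,.018): print(z,proj((*P,z)))
u=int(proj((*P,.08))[0]); print([(v,sd[v,u].tolist()) for v in range(150,216,2)])
ring(t,c,P,.082,t.max(2)<40,.035)
# bystanders: before/after
a=cv2.imread('pics/top.png').astype(int); b=cv2.imread('pics/top2.png').astype(int); D=np.abs(a-b).max(2)
for n,(x0,y0,x1,y1) in dict(fan=(392,228,430,292),meter=(170,100,240,158),multi=(300,102,364,140),plug=(392,190,428,214)).items(): print(n,(D[y0:y1,x0:x1]>30).sum())
```

```text
27.45 [0.49622334 0.29854069 0.21461569]
0.104 [301.1 181.3]
0.082 [301.2 188.9]
0.06 [301.4 196.3]
0.048 [301.5 200.3]
0.028 [301.7 206.8]
0.018 [301.7 210. ]
[(150, [68, 67, 65]), (152, [68, 65, 65]), (154, [64, 64, 65]), (156, [67, 67, 67]), (158, [64, 63, 65]), (160, [62, 61, 63]), (162, [60, 59, 59]), (164, [65, 65, 64]), (166, [62, 61, 59]), (168, [60, 59, 58]), (170, [60, 60, 59]), (172, [67, 62, 63]), (174, [115, 111, 112]), (176, [136, 135, 133]), (178, [30, 28, 30]), (180, [7, 6, 9]), (182, [14, 17, 14]), (184, [3, 10, 14]), (186, [13, 15, 12]), (188, [8, 6, 11]), (190, [4, 4, 0]), (192, [8, 6, 7]), (194, [6, 1, 8]), (196, [12, 16, 10]), (198, [16, 15, 17]), (200, [10, 11, 14]), (202, [5, 2, 2]), (204, [46, 48, 50]), (206, [61, 62, 64]), (208, [48, 50, 52]), (210, [43, 43, 45]), (212, [38, 39, 38]), (214, [51, 53, 56])]
exp px 322 218 ellipse [array([448.9,   0.9]), array([53.2, 80.3]), np.float64(142.5)] box [array([ 4.528e+02, -2.000e-01]), array([67.7, 67.4]), np.float64(0.4)] px (308, 204, 28, 28)
fan 0
meter 145
multi 0
plug 0
```

```bash
python3 -c "
from cell import robot
print(robot.job_done())"
```

```text
the job is handed in; nothing more can be done
None
```

The terminal is assembled in the order asked (link, spacer, clamp, cap), each piece lowered by hand until it met contact at its seated height, and handed in at about 27.6 s. In the before-and-after top pictures the fan, multimeter and plug are unchanged; some pixels over the meter differ, which I put down to the arm or its shadow since the gripper never went near it.

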